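# Find the board-holder foot that still grips and stand it on the sloping stand

## Robot

A 6-joint arm with a two-finger parallel gripper is mounted at the origin on the work surface. World frame = base frame: x ahead of the robot, y to its left, z up, the work surface at z = 0. Lengths are in m, angles in rad, forces in N, time in s.
With the tool pointing down it reaches from about 0.425 to 1.125 m from the base axis. Payload 14.9 kg.
Tool frame: the origin (TCP) lies on the mounting face of the last link; the fingertips stand 191 mm ahead of it and the grasp point (between the pads) lies 172 mm ahead of it; z points along the fingers, y is the line along which they close (so a half turn about z gives the same grasp; the last joint's range is limited). The gripper opens to 91 mm and grips with 3 to 60 N. Pads are 32 mm wide; open, the fingers measure 118 mm over their backs; the gripper's body (76 mm by 178 mm) begins 60 mm behind the grasp point.
Start: joints at [1.071, 0.379, 1.734, -0, 1.028, -0.033], TCP at [0.315, 0.625, 0.405] pointing down, gripper open.
Joint ranges: [-2.77, 2.77], [-0.74, 2.19], [0, 2.66], [-1.06, 4.2], [0.31, 2.87], [-3.08, 3.08]. Speed limits (rad/s): [1.89, 1.89, 2.39, 3.14, 3.14, 3.14].

## Interface

Orientations are given as a unit quaternion [x, y, z, w].
In Python, from station import r, snapshot gives the robot as it stands.
- The arm moves only by the tool send_rows, never from a script. Its argument "steps" is a list of rows, each an object with "grip": the opening, from 0 (shut) to 1 (fully open); "linear": the shift along the tool's x, y, z in mm, a list of three; "turn": the turn, a rotation vector about the tool's x, y, z in degrees, a list of three. In form: [{"grip": grip, "linear": [tx, ty, tz], "turn": [rx, ry, rz]}, ...]. A call has 1 to 8 rows; each row is the pose to reach, as a shift and turn from the pose commanded when the call began, along the tool's axes at that moment; what a row does not reach only later rows make up. A row lasts 1/8 s, in which the tool goes at most 62.5 mm and 10.7 degrees, less where a joint would pass 70% of its speed; a pose out of reach is approached as far as the arm can. A call with a gripper value outside its range is refused whole. The fingers move at their own pace and stop on an object; "force" is the grip in N (left out, the last holds). Time passes only in rows, so rows that repeat a pose let the fingers close. It gives the time, the measured TCP pose, the force, the opening and the grip force at its end, in the units of the state.
- r.get_state(): the state, without advancing time (a new reading comes with each control period).
- snapshot(name): name is "scene" or "side" or "wrist"; returns a dict with "image" (480x640x3 uint8, red, green, blue), "z_map" (480x640 float32, m along the optical axis (not along the pixel's ray), 0 where there is no reading), "intrinsics" (3x3 intrinsics, pixels), "D" ([k1, k2, p1, p2, k3] as OpenCV has them; the pictures are not rectified), "rvec" (rotation vector, rad) and "tvec" (3), from world to camera coordinates, as OpenCV has them; the wrist camera has in their place "T_tool_cam" (4x4, takes a point from camera to tool coordinates, whose origin is the TCP and whose axes are the flange's). Camera axes: x right, y down, z forward; pixel columns grow to the right and rows downward; lengths in m; the calibration is good to about 2 mm. A picture is of the moment at which its call begins: read the wrist's pose just before it.
- r.sign_off(): hands the job in; it is judged then, once.
The state is a dict: "time": time; "q": joint angles; "qvel": joint speeds; "effort": joint torques, N m; "eef_pos": TCP position; "eef_rot": TCP orientation; "wrist_force": force on the tool from outside, world axes, zero at the start; "torque": the same for the moment, N m; "gripper_width": finger opening in m; "grip_force": force on a finger pad.
Only numpy, scipy, OpenCV 4.12 (cv2) and the standard library are available. Lean on these libraries where they do the work, as an engineer would, in place of code of your own. Each camera call takes 0.05 s, during which the arm holds its last target. There are 200 camera calls.

## Task

Three look-alike weighted board-holder feet stand on the bench; only one still has a rubber sole that grips, the other two are worn smooth. Drag the feet a few centimetres along the bench to feel which one holds back hard, then stand that one flat on the sloping metal stand, where it must stay put by itself. Leave the two worn ones standing upright on the bench, and let no foot slide off the stand's low edge.

Things in the scene. Friction and masses are not known exactly. Their poses are not given: they have to be found in the camera images.
- foot_1_center (a point): one of three identical-looking feet: round steel base 80 mm across, 22 mm high, thin black sole; round aluminium stem 18 mm across on its axis, from 22 to 64 mm above the bench. Point: on the axis half-way up, 32 mm above the bench when standing; z along the stem. 0.75 to 0.95 kg. Nothing but the drag tells which of the three grips.
- foot_2_center (a point): another such foot, same size, look and point. Dragged level along the bench by its stem, held or only hooked, the foot that grips holds back with about 4 to 10 N while it moves; a worn one with only about 1 N.
- foot_3_center (a point): the third such foot, same size, look and point; it may be worn or the one that grips.
- stand_top (a point): fixed dark steel stand: a flat plate 160 mm square that slopes up by 8 degrees along this frame's +x (low edge, 6 mm above the bench, at -x; high edge 28 mm, at +x; no lip). Point: the middle of the plate's top face, 17 mm above the bench; the frame itself is level, z up, x and y along the plate's sides. A worn foot slides down it, the one that grips stays.
Things that resemble listed ones, but are neither listed nor needed, are in the scene too. Leave any orange look-alike of the part that bears foot_2_center alone.

How it is judged:
On the way:
1. at least one foot has been dragged 25 mm or more from its starting place, standing on the bench (((distance of foot_1_center from where it was at the start of the episode above 0.025 m and height (world z) of foot_1_center below 0.036 m and angle between foot_1_center's own z axis and vertical below 0.175 rad) or (distance of foot_2_center from where it was at the start of the episode above 0.025 m and height (world z) of foot_2_center below 0.036 m and angle between foot_2_center's own z axis and vertical below 0.175 rad) or (distance of foot_3_center from where it was at the start of the episode above 0.025 m and height (world z) of foot_3_center below 0.036 m and angle between foot_3_center's own z axis and vertical below 0.175 rad))), for 0.05 s.
At the end, for the whole second after the job is handed in: One foot stands flat on the stand's sloping plate, staying there by itself, its centre within 50 mm of the plate's middle up the slope and 45 mm across it; the other two stand on the bench, upright within 10 degrees (centre 32 mm high, within 5 mm) ((((x of foot_1_center in the frame of stand_top between -0.05 and 0.05 m and y of foot_1_center in the frame of stand_top between -0.045 and 0.045 m and z of foot_1_center in the frame of stand_top below 0.044 m and angle between foot_1_center's own z axis and vertical between 0.08 and 0.2 rad) and (height (world z) of foot_2_center between 0.027 and 0.037 m and angle between foot_2_center's own z axis and vertical below 0.175 rad) and (height (world z) of foot_3_center between 0.027 and 0.037 m and angle between foot_3_center's own z axis and vertical below 0.175 rad)) or ((x of foot_2_center in the frame of stand_top between -0.05 and 0.05 m and y of foot_2_center in the frame of stand_top between -0.045 and 0.045 m and z of foot_2_center in the frame of stand_top below 0.044 m and angle between foot_2_center's own z axis and vertical between 0.08 and 0.2 rad) and (height (world z) of foot_1_center between 0.027 and 0.037 m and angle between foot_1_center's own z axis and vertical below 0.175 rad) and (height (world z) of foot_3_center between 0.027 and 0.037 m and angle between foot_3_center's own z axis and vertical below 0.175 rad)) or ((x of foot_3_center in the frame of stand_top between -0.05 and 0.05 m and y of foot_3_center in the frame of stand_top between -0.045 and 0.045 m and z of foot_3_center in the frame of stand_top below 0.044 m and angle between foot_3_center's own z axis and vertical between 0.08 and 0.2 rad) and (height (world z) of foot_1_center between 0.027 and 0.037 m and angle between foot_1_center's own z axis and vertical below 0.175 rad) and (height (world z) of foot_2_center between 0.027 and 0.037 m and angle between foot_2_center's own z axis and vertical below 0.175 rad)))); the robot touches nothing.
It fails at once if a foot has slid off the low edge of the stand ((x of foot_1_center in the frame of stand_top between -0.15 and -0.09 m and y of foot_1_center in the frame of stand_top between -0.05 and 0.05 m and height (world z) of foot_1_center below 0.038 m) or (x of foot_2_center in the frame of stand_top between -0.15 and -0.09 m and y of foot_2_center in the frame of stand_top between -0.05 and 0.05 m and height (world z) of foot_2_center below 0.038 m) or (x of foot_3_center in the frame of stand_top between -0.15 and -0.09 m and y of foot_3_center in the frame of stand_top between -0.05 and 0.05 m and height (world z) of foot_3_center below 0.038 m)).
It also fails if it takes over 72 s, if anything falls off the work surface, if the arm or the gripper's body presses on something with over 40 N, if the wrist force passes 120 N, or if a joint passes its speed limit or range.

## Working session

There is one attempt and no reset: what is moved stays moved. The work goes in short steps, Python scripts to look and compute and a tool call to move; the robot and the scene stay as the last step left them, time stands still between calls to the robot, and variables do not carry over. Pictures are saved under pics/ and viewed, at most 10 in all, crops included, and the job is handed in when it is done.

Besides the shell and the picture viewer there is one more tool, called by a JSON object that holds its "method" and its "body", one argument or row to a line. send_rows: Moves the arm, as the interface text tells. Its arguments: {"type":"object","properties":{"steps":{"type":"array"},"force":{"type":"number"}},"required":["steps"]}

```bash
mkdir -p pics
cat > h.py <<'E'
import numpy as np,cv2
from scipy.spatial.transform import Rotation as R
from station import r,snapshot
def world(s,st=None):
    h,w=s["z_map"].shape
    uv=np.stack(np.meshgrid(np.arange(w),np.arange(h)),-1).reshape(-1,1,2).astype(float)
    n=cv2.undistortPoints(uv,np.array(s["intrinsics"]),np.array(s["D"])).reshape(h,w,2)
    P=np.dstack([n,np.ones((h,w))])*s["z_map"][...,None]
    if "rvec" in s:
        M=cv2.Rodrigues(np.array(s["rvec"],float))[0]; return (P-np.array(s["tvec"]).ravel())@M
    T=np.array(s["T_tool_cam"]); P=P@T[:3,:3].T+T[:3,3]
    return P@R.from_quat(st["eef_rot"]).as_matrix().T+st["eef_pos"]
def save(s,n): cv2.imwrite("pics/"+n,s["image"][...,::-1])
E
python3 - <<'E'
from h import *
st=r.get_state();print(st)
for n in("scene","side"):
    s=snapshot(n);save(s,n+".png");np.save(n+".npy",world(s));np.save(n+"_i.npy",s["image"])
E
```

```text
{'time': 0.0, 'q': array([ 1.07069957e+00,  3.79379891e-01,  1.73478547e+00, -1.44174450e-05,
        1.02851003e+00, -3.32909837e-02]), 'qvel': array([ 0.0003109 , -0.00094123, -0.0003813 , -0.00054236, -0.00097747,
        0.00116373]), 'effort': array([ 4.34660997e-04, -7.63729548e+01, -4.34372771e+01,  6.51506335e-02,
        4.24022076e-02, -7.71140822e-05]), 'eef_pos': array([0.31493245, 0.62493664, 0.40410587]), 'eef_rot': array([ 2.31285818e-01,  9.72885696e-01, -5.23858992e-04, -1.36720643e-04]), 'wrist_force': array([-0.92382361, -0.21924696,  0.24165238]), 'torque': array([-0.02151246,  0.01425607,  0.06023357]), 'grip_force': 0.0, 'gripper_width': 0.09129361102846713}
```

View pics/scene.png

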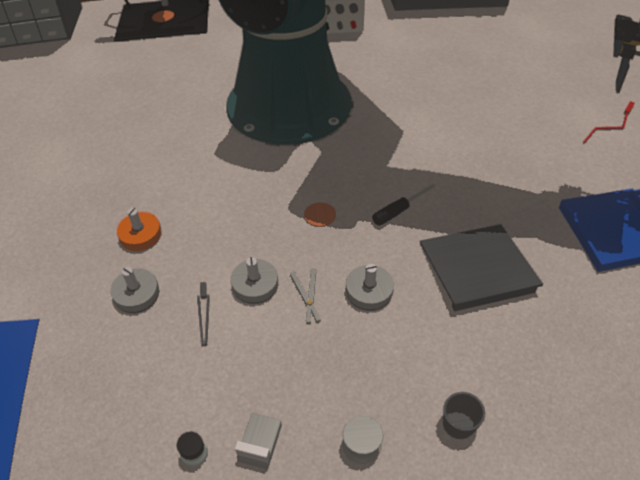

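View pics/side.png

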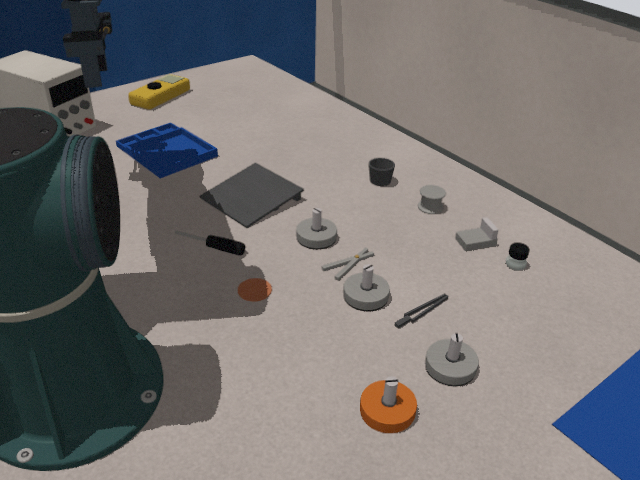

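Scene picture: the grey feet are at (134,290), (254,281) and (370,287). The look-alikes to leave alone are the orange foot (139,230) and the grey spool (362,438). The dark stand is at (480,265). The side view agrees, with feet at (317,232), (367,290) and (452,360).

Run:
```python
from h import *
W=np.load("scene.npy");I=np.load("scene_i.npy")
for c in [(134,290),(254,281),(370,287),(139,230)]:
    w=W[c[1]-45:c[1]+40,c[0]-40:c[0]+40].reshape(-1,3)
    m=(w[:,2]>.018)&(w[:,2]<.026); b=w[m]
    c0=np.median(b,0); b=b[np.linalg.norm(b[:,:2]-c0[:2],axis=1)<.05]
    (x,y),rad=cv2.minEnclosingCircle(b[:,:2].astype(np.float32))
    t=w[(w[:,2]>.055)&(w[:,2]<.08)]
    print(c,"base",np.round([x,y,rad],4),"stem",np.round(t.mean(0),4),t[:,2].max().round(4),len(t))
w=W[215:320,405:560].reshape(-1,3);g=I[215:320,405:560].reshape(-1,3).max(1)
m=(g<75)&(w[:,2]>.003)&(w[:,2]<.035);p=w[m]
A=np.c_[p[:,:2],np.ones(len(p))]
for _ in range(4):
    k=np.linalg.lstsq(A,p[:,2],rcond=None)[0];e=abs(A@k-p[:,2]);A=A[e<.003];p=p[e<.003]
g=k[:2];print("slope deg",np.degrees(np.arctan(np.hypot(*g))),"yaw up",np.degrees(np.arctan2(g[1],g[0])),len(p))
print(cv2.minAreaRect(p[:,:2].astype(np.float32)),"z mid",p[:,2].min(),p[:,2].max())
im=I[200:330,60:420].copy();save({"image":cv2.resize(im,(792,286),interpolation=cv2.INTER_CUBIC)},"crop.png")
```

```text
(134, 290) base [ 0.4963 -0.2944  0.041 ] stem [ 0.497  -0.2938  0.0627] 0.0686 107
(254, 281) base [ 0.4966 -0.0922  0.0411] stem [ 0.4981 -0.0916  0.0632] 0.0683 106
(370, 287) base [0.5311 0.0991 0.0409] stem [0.533  0.099  0.0629] 0.0672 111
(139, 230) base [ 0.3616 -0.2995  0.042 ] stem [ 0.3795 -0.2981  0.0632] 0.0693 110
slope deg 7.264843381700418 yaw up 9.036305696371745 4281
((0.5024208426475525, 0.294475793838501), (0.1615796536207199, 0.16105633974075317), 7.855005264282227) z mid 0.005384620770737852 0.027989027982093597
```

View pics/crop.png

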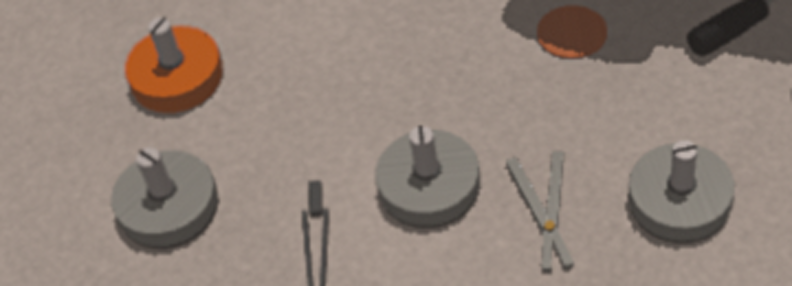

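The crop confirms three identical grey feet, apart from the orange one. I'll start with the foot nearest the stand, C (0.532, 0.099).

{"method": "send_rows", "body": {
  "steps": [
    {"grip": 1, "linear": [-54, -46, 5], "turn": [0, 0, 0]},
    {"grip": 1, "linear": [-88, -76, 10], "turn": [0, 0, 0]},
    {"grip": 1, "linear": [-130, -112, 15], "turn": [0, 0, 0]},
    {"grip": 1, "linear": [-172, -149, 20], "turn": [0, 0, 0]},
    {"grip": 1, "linear": [-215, -186, 25], "turn": [0, 0, 0]},
    {"grip": 1, "linear": [-258, -223, 30], "turn": [0, 0, 0]},
    {"grip": 1, "linear": [-300, -260, 35], "turn": [0, 0, 0]},
    {"grip": 1, "linear": [-340, -295, 40], "turn": [0, 0, 0]}
  ]
}}

```text
time: 1.1
eef_pos: [0.4862, 0.2069, 0.3646]
eef_rot: [0.231, 0.973, -0.0, 0.0]
wrist_force: [0.2, 0.6, 0.2]
gripper_width: 0.091
grip_force: 0.0
```

```bash
cat >> h.py <<'E'
def go(x,y,z):
    s=r.get_state();d=np.array([x,y,z])-s["eef_pos"]
    print("t",round(s["time"],2),"pos",s["eef_pos"].round(4),"F",s["wrist_force"].round(2),"w",round(s["gripper_width"],4),"lin mm",(R.from_quat(s["eef_rot"]).inv().apply(d)*1000).round(1))
E
python3 -c "
from h import *
go(.532,.099,.32);go(.532,.099,.222)"
```

```text
t 1.1 pos [0.4862 0.2069 0.3646] F [0.25 0.64 0.19] w 0.091 lin mm [-89.4 -75.7  44.6]
t 1.1 pos [0.4862 0.2069 0.3646] F [0.25 0.64 0.19] w 0.091 lin mm [-89.4 -75.7 142.6]
```

{"method": "send_rows", "body": {
  "steps": [
    {"grip": 1, "linear": [-45, -38, 10], "turn": [0, 0, 0]},
    {"grip": 1, "linear": [-89.5, -75.5, 20], "turn": [0, 0, 0]},
    {"grip": 1, "linear": [-89.5, -75.5, 50], "turn": [0, 0, 0]},
    {"grip": 1, "linear": [-89.5, -75.5, 50], "turn": [0, 0, 0]}
  ]
}}

```text
time: 1.6
eef_pos: [0.5312, 0.1004, 0.313]
eef_rot: [0.232, 0.973, -0.001, -0.002]
wrist_force: [0.3, 0.0, 0.2]
gripper_width: 0.0911
grip_force: 0.0
```

Run:
```python
from h import *
st=r.get_state();s=snapshot("wrist");W=world(s,st)
save(s,"w1.png")
w=W.reshape(-1,3);w=w[(np.linalg.norm(w[:,:2]-[.532,.099],axis=1)<.06)]
b=w[(w[:,2]>.018)&(w[:,2]<.026)];t=w[(w[:,2]>.06)&(w[:,2]<.07)]
print(cv2.minEnclosingCircle(b[:,:2].astype(np.float32)),t.mean(0),len(t))
go(.532,.099,.222)
```

```text
((0.5294554233551025, 0.09965012967586517), 0.039929017424583435) [0.52895402 0.09984675 0.06429657] 506
t 1.65 pos [0.5315 0.101  0.3143] F [ 0.13 -0.15  1.09] w 0.0912 lin mm [-1.5 -1.4 92.3]
```

View pics/w1.png

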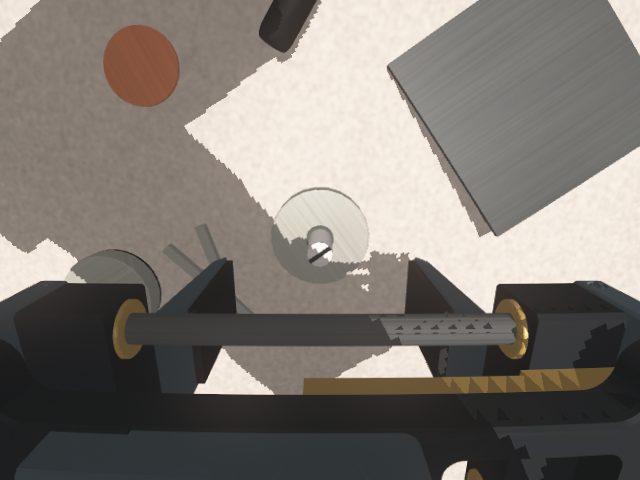

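The wrist view shows foot C at (320,238), centred between the fingers. I'll descend and grip it gently.

{"method": "send_rows", "body": {
  "steps": [
    {"grip": 1, "linear": [1, -2, 30], "turn": [0, 0, 0]},
    {"grip": 1, "linear": [1, -2, 60], "turn": [0, 0, 0]},
    {"grip": 1, "linear": [1, -2, 80], "turn": [0, 0, 0]},
    {"grip": 1, "linear": [1, -2, 91], "turn": [0, 0, 0]},
    {"grip": 1, "linear": [1, -2, 91], "turn": [0, 0, 0]},
    {"grip": 0.4, "linear": [1, -2, 91], "turn": [0, 0, 0]},
    {"grip": 0.3, "linear": [1, -2, 91], "turn": [0, 0, 0]},
    {"grip": 0.26, "linear": [1, -2, 91], "turn": [0, 0, 0]}
  ],
  "force": 6
}}

```text
time: 2.65
eef_pos: [0.5302, 0.0996, 0.2242]
eef_rot: [0.231, 0.973, 0.0, 0.0]
wrist_force: [-0.0, 0.1, -0.0]
gripper_width: 0.0641
grip_force: 0.0
```

{"method": "send_rows", "body": {
  "steps": [
    {"grip": 0.26, "linear": [0, 0, 0], "turn": [0, 0, 0]},
    {"grip": 0.26, "linear": [0, 0, 0], "turn": [0, 0, 0]},
    {"grip": 0.26, "linear": [0, 0, 0], "turn": [0, 0, 0]},
    {"grip": 0.26, "linear": [0, 0, 0], "turn": [0, 0, 0]}
  ]
}}

```text
time: 3.15
eef_pos: [0.5301, 0.0997, 0.2237]
eef_rot: [0.231, 0.973, -0.0, -0.0]
wrist_force: [-0.1, 0.5, 0.9]
gripper_width: 0.0252
grip_force: 0.0
```

{"method": "send_rows", "body": {
  "steps": [
    {"grip": 0.26, "linear": [0, 5, 0], "turn": [0, 0, 0]},
    {"grip": 0.26, "linear": [0, 9, 0], "turn": [0, 0, 0]},
    {"grip": 0.26, "linear": [0, 13, 0], "turn": [0, 0, 0]},
    {"grip": 0.26, "linear": [0, 17, 0], "turn": [0, 0, 0]},
    {"grip": 0.26, "linear": [0, 21, 0], "turn": [0, 0, 0]}
  ]
}}

```text
time: 3.78
eef_pos: [0.5396, 0.1187, 0.2237]
eef_rot: [0.231, 0.973, -0.0, -0.0]
wrist_force: [-0.4, -0.5, -1.0]
gripper_width: 0.0238
grip_force: 0.5
```

{"method": "send_rows", "body": {
  "steps": [
    {"grip": 0.26, "linear": [0, 4, 0], "turn": [0, 0, 0]},
    {"grip": 0.26, "linear": [0, 8, 0], "turn": [0, 0, 0]},
    {"grip": 0.26, "linear": [0, 12, 0], "turn": [0, 0, 0]}
  ]
}}

```text
time: 4.15
eef_pos: [0.545, 0.1293, 0.2237]
eef_rot: [0.231, 0.973, -0.0, -0.0]
wrist_force: [-0.7, -1.2, 0.3]
gripper_width: 0.0236
grip_force: 0.5
```

{"method": "send_rows", "body": {
  "steps": [
    {"grip": 0.26, "linear": [0, 4, 0], "turn": [0, 0, 0]}
  ]
}}

```text
time: 4.28
eef_pos: [0.5468, 0.1329, 0.2237]
eef_rot: [0.231, 0.973, -0.0, -0.0]
wrist_force: [-0.3, -1.2, -1.0]
gripper_width: 0.0233
grip_force: 0.5
```

{"method": "send_rows", "body": {
  "steps": [
    {"grip": 0.26, "linear": [0, 4, 0], "turn": [0, 0, 0]}
  ]
}}

```text
time: 4.4
eef_pos: [0.5486, 0.1365, 0.2237]
eef_rot: [0.231, 0.973, -0.0, -0.0]
wrist_force: [-0.0, -0.7, -1.3]
gripper_width: 0.0238
grip_force: 0.5
```

C pulls back with only about 1 N, so it is worn. Next is B.

{"method": "send_rows", "body": {
  "steps": [
    {"grip": 0.6, "linear": [0, -1, 0], "turn": [0, 0, 0]},
    {"grip": 0.6, "linear": [0, -1, 0], "turn": [0, 0, 0]},
    {"grip": 0.6, "linear": [0, -1, -40], "turn": [0, 0, 0]},
    {"grip": 0.8, "linear": [0, -1, -75], "turn": [0, 0, 0]},
    {"grip": 1, "linear": [-13, -57, -80], "turn": [0, 0, 0]},
    {"grip": 1, "linear": [-27, -113, -80], "turn": [0, 0, 0]},
    {"grip": 1, "linear": [-41, -170, -80], "turn": [0, 0, 0]},
    {"grip": 1, "linear": [-55, -228, -80], "turn": [0, 0, 0]}
  ]
}}

```text
time: 5.4
eef_pos: [0.4943, -0.0938, 0.304]
eef_rot: [0.231, 0.973, 0.0, 0.0]
wrist_force: [0.4, 0.0, 1.2]
gripper_width: 0.0911
grip_force: 0.0
```

{"method": "send_rows", "body": {
  "steps": [
    {"grip": 1, "linear": [0, 0, 0], "turn": [0, 0, 0]},
    {"grip": 1, "linear": [0, 0, 0], "turn": [0, 0, 0]}
  ]
}}

```text
time: 5.65
eef_pos: [0.495, -0.0921, 0.3038]
eef_rot: [0.232, 0.973, 0.0, 0.0]
wrist_force: [-0.2, 0.7, 0.3]
gripper_width: 0.0911
grip_force: 0.0
```

```bash
cat >> h.py <<'E'
def foot(x0,y0,z=.2235):
    st=r.get_state();s=snapshot("wrist");W=world(s,st)
    w=W.reshape(-1,3);w=w[(np.linalg.norm(w[:,:2]-[x0,y0],axis=1)<.06)]
    b=w[(w[:,2]>.018)&(w[:,2]<.026)];t=w[(w[:,2]>.06)&(w[:,2]<.07)]
    print(cv2.minEnclosingCircle(b[:,:2].astype(np.float32)),t.mean(0),len(t))
    go(*t.mean(0)[:2],z)
E
python3 -c "
from h import *
foot(.496,-.092)"
```

```text
((0.4947214424610138, -0.09075535833835602), 0.03998272493481636) [ 0.49412671 -0.09050491  0.06431672] 550
t 5.7 pos [ 0.4952 -0.0915  0.3038] F [ 0.09 -0.32 -0.03] w 0.0911 lin mm [ 1.4  0.4 80.3]
```

{"method": "send_rows", "body": {
  "steps": [
    {"grip": 0.6, "linear": [1, 0.5, 30], "turn": [0, 0, 0]},
    {"grip": 0.6, "linear": [1, 0.5, 60], "turn": [0, 0, 0]},
    {"grip": 0.6, "linear": [1, 0.5, 76], "turn": [0, 0, 0]},
    {"grip": 0.4, "linear": [1, 0.5, 80], "turn": [0, 0, 0]},
    {"grip": 0.26, "linear": [1, 0.5, 80], "turn": [0, 0, 0]},
    {"grip": 0.26, "linear": [1, 0.5, 80], "turn": [0, 0, 0]},
    {"grip": 0.26, "linear": [1, 0.5, 80], "turn": [0, 0, 0]},
    {"grip": 0.26, "linear": [1, 0.5, 80], "turn": [0, 0, 0]}
  ]
}}

```text
time: 6.7
eef_pos: [0.4944, -0.0913, 0.2241]
eef_rot: [0.231, 0.973, 0.0, 0.0]
wrist_force: [-0.1, -0.4, -0.3]
gripper_width: 0.0241
grip_force: 0.0
```

{"method": "send_rows", "body": {
  "steps": [
    {"grip": 0.26, "linear": [0, -2, 0], "turn": [0, 0, 0]},
    {"grip": 0.26, "linear": [0, -6, 0], "turn": [0, 0, 0]},
    {"grip": 0.26, "linear": [0, -10, 0], "turn": [0, 0, 0]},
    {"grip": 0.26, "linear": [0, -14, 0], "turn": [0, 0, 0]}
  ]
}}

```text
time: 7.2
eef_pos: [0.4879, -0.104, 0.2238]
eef_rot: [0.231, 0.973, 0.0, 0.0]
wrist_force: [1.2, 1.6, 1.0]
gripper_width: 0.0237
grip_force: 0.6
```

{"method": "send_rows", "body": {
  "steps": [
    {"grip": 0.26, "linear": [0, -4, 0], "turn": [0, 0, 0]}
  ]
}}

```text
time: 7.32
eef_pos: [0.4861, -0.1076, 0.2237]
eef_rot: [0.231, 0.973, -0.0, -0.0]
wrist_force: [1.1, 1.0, 1.2]
gripper_width: 0.0237
grip_force: 0.6
```

{"method": "send_rows", "body": {
  "steps": [
    {"grip": 0.26, "linear": [0, -4, 0], "turn": [0, 0, 0]}
  ]
}}

```text
time: 7.45
eef_pos: [0.4843, -0.1111, 0.2237]
eef_rot: [0.231, 0.973, -0.0, -0.0]
wrist_force: [0.8, 0.9, 1.7]
gripper_width: 0.0238
grip_force: 0.6
```

{"method": "send_rows", "body": {
  "steps": [
    {"grip": 0.26, "linear": [0, -4, 0], "turn": [0, 0, 0]}
  ]
}}

```text
time: 7.58
eef_pos: [0.4825, -0.1147, 0.2237]
eef_rot: [0.231, 0.973, -0.0, 0.0]
wrist_force: [1.2, 1.0, 1.3]
gripper_width: 0.0238
grip_force: 0.6
```

B also gives about 1.3 N, so it is worn too. I'll drag A to confirm.

{"method": "send_rows", "body": {
  "steps": [
    {"grip": 0.6, "linear": [0, 1, 0], "turn": [0, 0, 0]},
    {"grip": 0.6, "linear": [0, 1, 0], "turn": [0, 0, 0]},
    {"grip": 0.6, "linear": [0, 1, -40], "turn": [0, 0, 0]},
    {"grip": 0.8, "linear": [0, 1, -75], "turn": [0, 0, 0]},
    {"grip": 1, "linear": [-30, -51, -80], "turn": [0, 0, 0]},
    {"grip": 1, "linear": [-60, -102, -80], "turn": [0, 0, 0]},
    {"grip": 1, "linear": [-90, -153, -80], "turn": [0, 0, 0]},
    {"grip": 1, "linear": [-90, -153, -80], "turn": [0, 0, 0]}
  ]
}}

```text
time: 8.57
eef_pos: [0.4943, -0.2947, 0.3039]
eef_rot: [0.233, 0.973, -0.0, 0.001]
wrist_force: [0.1, -0.2, -0.6]
gripper_width: 0.0912
grip_force: 0.0
```

```bash
python3 -c "
from h import *
foot(.495,-.292)"
```

```text
((0.4930521547794342, -0.29436033964157104), 0.040086422115564346) [ 0.4923775 -0.2941091  0.0642804] 553
t 8.62 pos [ 0.494  -0.2929  0.3035] F [-0.46  0.38 -1.04] w 0.091 lin mm [ 0.8 -1.8 80. ]
```

{"method": "send_rows", "body": {
  "steps": [
    {"grip": 0.6, "linear": [1, -1.5, 30], "turn": [0, 0, 0]},
    {"grip": 0.6, "linear": [1, -1.5, 60], "turn": [0, 0, 0]},
    {"grip": 0.6, "linear": [1, -1.5, 76], "turn": [0, 0, 0]},
    {"grip": 0.4, "linear": [1, -1.5, 80], "turn": [0, 0, 0]},
    {"grip": 0.26, "linear": [1, -1.5, 80], "turn": [0, 0, 0]},
    {"grip": 0.26, "linear": [1, -1.5, 80], "turn": [0, 0, 0]},
    {"grip": 0.26, "linear": [1, -1.5, 80], "turn": [0, 0, 0]},
    {"grip": 0.26, "linear": [1, -1.5, 80], "turn": [0, 0, 0]}
  ]
}}

```text
time: 9.62
eef_pos: [0.4927, -0.2925, 0.2241]
eef_rot: [0.231, 0.973, -0.0, 0.0]
wrist_force: [0.8, -0.1, -2.1]
gripper_width: 0.0239
grip_force: 0.0
```

{"method": "send_rows", "body": {
  "steps": [
    {"grip": 0.26, "linear": [0, 2, 0], "turn": [0, 0, 0]},
    {"grip": 0.26, "linear": [0, 6, 0], "turn": [0, 0, 0]},
    {"grip": 0.26, "linear": [0, 10, 0], "turn": [0, 0, 0]},
    {"grip": 0.26, "linear": [0, 14, 0], "turn": [0, 0, 0]}
  ]
}}

```text
time: 10.12
eef_pos: [0.499, -0.2802, 0.2239]
eef_rot: [0.231, 0.973, -0.0, 0.0]
wrist_force: [-3.3, -7.0, 1.9]
gripper_width: 0.0237
grip_force: 3.3
```

{"method": "send_rows", "body": {
  "steps": [
    {"grip": 0.26, "linear": [0, 4, 0], "turn": [0, 0, 0]}
  ]
}}

```text
time: 10.25
eef_pos: [0.5008, -0.2766, 0.2239]
eef_rot: [0.231, 0.973, -0.0, 0.0]
wrist_force: [-3.2, -6.5, 1.8]
gripper_width: 0.0236
grip_force: 3.3
```

{"method": "send_rows", "body": {
  "steps": [
    {"grip": 0.26, "linear": [0, 4, 0], "turn": [0, 0, 0]}
  ]
}}

```text
time: 10.38
eef_pos: [0.5026, -0.273, 0.2239]
eef_rot: [0.231, 0.973, -0.0, 0.0]
wrist_force: [-2.9, -6.0, 0.9]
gripper_width: 0.0234
grip_force: 3.3
```

A holds back with about 7 N, so it is the foot that grips. I'll grip it firmly and lift.

{"method": "send_rows", "body": {
  "steps": [
    {"grip": 0.3, "linear": [0, -2.5, 0], "turn": [0, 0, 0]},
    {"grip": 0.3, "linear": [0, -2.5, 4], "turn": [0, 0, 0]},
    {"grip": 0.1, "linear": [0, -2.5, 4], "turn": [0, 0, 0]},
    {"grip": 0, "linear": [0, -2.5, 4], "turn": [0, 0, 0]},
    {"grip": 0, "linear": [0, -2.5, 4], "turn": [0, 0, 0]},
    {"grip": 0, "linear": [0, -2.5, 4], "turn": [0, 0, 0]},
    {"grip": 0, "linear": [0, -2.5, 4], "turn": [0, 0, 0]}
  ],
  "force": 45
}}

```text
time: 11.25
eef_pos: [0.5011, -0.2749, 0.2194]
eef_rot: [0.231, 0.973, 0.0, -0.0]
wrist_force: [-0.8, 0.4, -8.2]
gripper_width: 0.0173
grip_force: 45.0
```

{"method": "send_rows", "body": {
  "steps": [
    {"grip": 0, "linear": [0, 0, -10], "turn": [0, 0, 0]},
    {"grip": 0, "linear": [0, 0, -30], "turn": [0, 0, 0]},
    {"grip": 0, "linear": [0, 0, -60], "turn": [0, 0, 0]},
    {"grip": 0, "linear": [0, 0, -100], "turn": [0, 0, 0]},
    {"grip": 0, "linear": [0, 0, -130], "turn": [0, 0, 0]},
    {"grip": 0, "linear": [0, 0, -140], "turn": [0, 0, 0]},
    {"grip": 0, "linear": [0, 0, -140], "turn": [0, 0, 0]}
  ]
}}

```text
time: 12.12
eef_pos: [0.5012, -0.275, 0.3603]
eef_rot: [0.231, 0.973, -0.0, 0.001]
wrist_force: [-0.3, 0.4, -10.1]
gripper_width: 0.0171
grip_force: 45.0
```

```bash
python3 -c "
from h import *
go(.5025,.2945,.36)
s=r.get_state();print(s['torque'],s['grip_force'])"
```

```text
t 12.12 pos [ 0.5012 -0.275   0.3603] F [ -0.25   0.42 -10.1 ] w 0.0171 lin mm [255.2 509.1  -0. ]
[0.02865107 0.01770483 0.0076348 ] 44.9977970123291
```

{"method": "send_rows", "body": {
  "steps": [
    {"grip": 0, "linear": [20, 40, 0], "turn": [0, 0, 0]},
    {"grip": 0, "linear": [45, 90, 0], "turn": [0, 0, 0]},
    {"grip": 0, "linear": [70, 140, 0], "turn": [0, 0, 0]},
    {"grip": 0, "linear": [95, 190, 0], "turn": [0, 0, 0]},
    {"grip": 0, "linear": [120, 240, 0], "turn": [0, 0, 0]},
    {"grip": 0, "linear": [145, 290, 0], "turn": [0, 0, 0]},
    {"grip": 0, "linear": [165, 330, 0], "turn": [0, 0, 0]},
    {"grip": 0, "linear": [180, 360, 0], "turn": [0, 0, 0]}
  ]
}}

```text
time: 13.12
eef_pos: [0.5019, 0.1292, 0.3584]
eef_rot: [0.231, 0.973, -0.0, -0.001]
wrist_force: [0.7, -1.2, -8.8]
gripper_width: 0.0172
grip_force: 45.0
```

{"method": "send_rows", "body": {
  "steps": [
    {"grip": 0, "linear": [20, 40, 0], "turn": [0, 0, 0]},
    {"grip": 0, "linear": [40, 80, 0], "turn": [0, 0, 0]},
    {"grip": 0, "linear": [58, 116, 0], "turn": [0, 0, 0]},
    {"grip": 0, "linear": [70, 140, 0], "turn": [0, 0, 0]},
    {"grip": 0, "linear": [75, 149, 0], "turn": [0, 0, 0]},
    {"grip": 0, "linear": [75, 149, 0], "turn": [0, 0, 0]}
  ]
}}

```text
time: 13.88
eef_pos: [0.5024, 0.2942, 0.3587]
eef_rot: [0.231, 0.973, -0.001, -0.001]
wrist_force: [0.4, -0.6, -9.5]
gripper_width: 0.0173
grip_force: 45.0
```

Run:
```python
from h import *
s=r.get_state();Q=R.from_quat(s["eef_rot"])
yaw=np.radians(8.2);u=np.array([np.cos(yaw),np.sin(yaw),0]);a=np.radians(8)
n=np.array([-np.sin(a)*u[0],-np.sin(a)*u[1],np.cos(a)])
rot=R.from_rotvec(a*np.array([u[1],-u[0],0]));print(rot.apply([0,0,1]),n)
print("turn deg",np.degrees(Q.inv().apply(rot.as_rotvec())))
top=np.array([.5025,.2945,.017])
for c in(.05,.008,0): go(*(top+(.2194+c)*n))
```

```text
[-0.13775023 -0.01985011  0.99026807] [-0.13775023 -0.01985011  0.99026807]
turn deg [-4.57767754e+00 -6.56085631e+00  5.73318803e-03]
t 13.88 pos [0.5024 0.2942 0.3587] F [ 0.43 -0.64 -9.46] w 0.0173 lin mm [ 30.7 -21.1  75. ]
t 13.88 pos [0.5024 0.2942 0.3587] F [ 0.43 -0.64 -9.46] w 0.0173 lin mm [ 25.9 -17.6 116.6]
t 13.88 pos [0.5024 0.2942 0.3587] F [ 0.43 -0.64 -9.46] w 0.0173 lin mm [ 25.  -17.  124.5]
```

{"method": "send_rows", "body": {
  "steps": [
    {"grip": 0, "linear": [15, -10, 20], "turn": [-2.3, -3.3, 0]},
    {"grip": 0, "linear": [30, -21, 50], "turn": [-4.6, -6.6, 0]},
    {"grip": 0, "linear": [30, -21, 75], "turn": [-4.6, -6.6, 0]},
    {"grip": 0, "linear": [28, -19, 95], "turn": [-4.6, -6.6, 0]},
    {"grip": 0, "linear": [26, -17.6, 110], "turn": [-4.6, -6.6, 0]},
    {"grip": 0, "linear": [26, -17.6, 116.5], "turn": [-4.6, -6.6, 0]},
    {"grip": 0, "linear": [26, -17.6, 116.5], "turn": [-4.6, -6.6, 0]},
    {"grip": 0, "linear": [26, -17.6, 116.5], "turn": [-4.6, -6.6, 0]}
  ]
}}

```text
time: 14.88
eef_pos: [0.4718, 0.2903, 0.2439]
eef_rot: [0.231, 0.97, 0.026, 0.066]
wrist_force: [-0.4, 0.7, -7.7]
gripper_width: 0.017
grip_force: 45.0
```

Run:
```python
from h import *
s=snapshot("side");W=world(s);save({"image":cv2.resize(s["image"][130:280,170:370],(800,600))},"place.png")
st=r.get_state();print(st["eef_pos"],R.from_quat(st["eef_rot"]).as_matrix()[:,2],st["wrist_force"],st["torque"])
```

```text
[0.47176832 0.29033654 0.24387431] [ 0.13938537  0.020234   -0.99003147] [ 0.31344066  0.31107992 -9.09116227] [-0.04970764  0.36846484  0.00927537]
```

View pics/place.png

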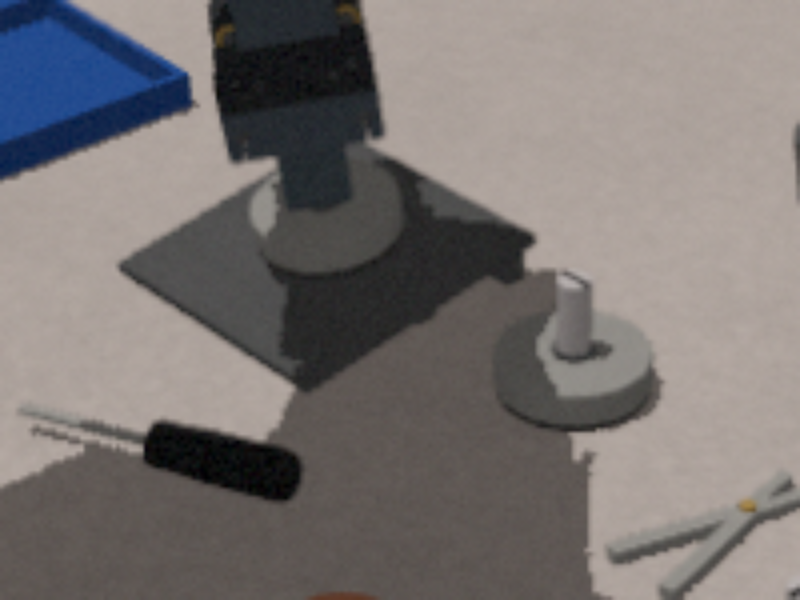

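The foot hangs parallel just above the middle of the plate (325,230 in the crop). I'll lower it along the plate normal.

{"method": "send_rows", "body": {
  "steps": [
    {"grip": 0, "linear": [0, 0, 2], "turn": [0, 0, 0]},
    {"grip": 0, "linear": [0, 0, 4], "turn": [0, 0, 0]},
    {"grip": 0, "linear": [0, 0, 5], "turn": [0, 0, 0]},
    {"grip": 0, "linear": [0, 0, 6], "turn": [0, 0, 0]},
    {"grip": 0, "linear": [0, 0, 6], "turn": [0, 0, 0]}
  ]
}}

```text
time: 15.55
eef_pos: [0.4724, 0.2904, 0.2372]
eef_rot: [0.231, 0.97, 0.026, 0.065]
wrist_force: [-0.4, -0.2, -8.9]
gripper_width: 0.0167
grip_force: 45.0
```

{"method": "send_rows", "body": {
  "steps": [
    {"grip": 0, "linear": [0, 0, 0.5], "turn": [0, 0, 0]},
    {"grip": 0, "linear": [0, 0, 1], "turn": [0, 0, 0]},
    {"grip": 0, "linear": [0, 0, 1], "turn": [0, 0, 0]}
  ]
}}

```text
time: 15.92
eef_pos: [0.4725, 0.2904, 0.2363]
eef_rot: [0.231, 0.97, 0.026, 0.065]
wrist_force: [-0.0, 0.6, -8.4]
gripper_width: 0.0172
grip_force: 45.0
```

{"method": "send_rows", "body": {
  "steps": [
    {"grip": 0, "linear": [0, 0, 0.5], "turn": [0, 0, 0]},
    {"grip": 0, "linear": [0, 0, 1], "turn": [0, 0, 0]},
    {"grip": 0, "linear": [0, 0, 1], "turn": [0, 0, 0]}
  ]
}}

```text
time: 16.3
eef_pos: [0.4727, 0.2904, 0.2353]
eef_rot: [0.231, 0.97, 0.026, 0.065]
wrist_force: [-0.2, -0.6, -7.6]
gripper_width: 0.0173
grip_force: 45.0
```

{"method": "send_rows", "body": {
  "steps": [
    {"grip": 0, "linear": [0, 0, 0.5], "turn": [0, 0, 0]},
    {"grip": 0, "linear": [0, 0, 0.7], "turn": [0, 0, 0]},
    {"grip": 0, "linear": [0, 0, 0.7], "turn": [0, 0, 0]}
  ]
}}

```text
time: 16.68
eef_pos: [0.4728, 0.2904, 0.2347]
eef_rot: [0.231, 0.97, 0.026, 0.065]
wrist_force: [-0.6, -0.7, -7.6]
gripper_width: 0.0173
grip_force: 45.0
```

{"method": "send_rows", "body": {
  "steps": [
    {"grip": 0, "linear": [0, 0, 0.5], "turn": [0, 0, 0]},
    {"grip": 0, "linear": [0, 0, 0.5], "turn": [0, 0, 0]}
  ]
}}

```text
time: 16.92
eef_pos: [0.4729, 0.2904, 0.2346]
eef_rot: [0.231, 0.97, 0.026, 0.065]
wrist_force: [-5.4, -3.8, 3.4]
gripper_width: 0.0171
grip_force: 45.0
```

{"method": "send_rows", "body": {
  "steps": [
    {"grip": 0, "linear": [0, 0, 0.5], "turn": [0, 0, 0]},
    {"grip": 0, "linear": [0, 0, 0.5], "turn": [0, 0, 0]}
  ]
}}

```text
time: 17.18
eef_pos: [0.4729, 0.2904, 0.2345]
eef_rot: [0.231, 0.97, 0.026, 0.065]
wrist_force: [-9.8, -5.5, 15.9]
gripper_width: 0.0173
grip_force: 45.0
```

Contact. I'll back off the half-millimetre press, open slowly and retreat along the tool axis.

{"method": "send_rows", "body": {
  "steps": [
    {"grip": 0, "linear": [0, 0, -0.5], "turn": [0, 0, 0]},
    {"grip": 0, "linear": [0, 0, -0.5], "turn": [0, 0, 0]},
    {"grip": 0.23, "linear": [0, 0, -0.5], "turn": [0, 0, 0]},
    {"grip": 0.28, "linear": [0, 0, -0.5], "turn": [0, 0, 0]},
    {"grip": 0.4, "linear": [0, 0, -0.5], "turn": [0, 0, 0]},
    {"grip": 0.5, "linear": [0, 0, -0.5], "turn": [0, 0, 0]},
    {"grip": 0.6, "linear": [0, 0, -0.5], "turn": [0, 0, 0]},
    {"grip": 0.6, "linear": [0, 0, -0.5], "turn": [0, 0, 0]}
  ]
}}

```text
time: 18.18
eef_pos: [0.4729, 0.2904, 0.2341]
eef_rot: [0.231, 0.97, 0.026, 0.065]
wrist_force: [-0.5, -0.3, -0.1]
gripper_width: 0.0547
grip_force: 0.0
```

{"method": "send_rows", "body": {
  "steps": [
    {"grip": 0.6, "linear": [0, 0, -15], "turn": [0, 0, 0]},
    {"grip": 0.6, "linear": [0, 0, -40], "turn": [0, 0, 0]},
    {"grip": 0.6, "linear": [0, 0, -80], "turn": [0, 0, 0]},
    {"grip": 0.6, "linear": [0, 0, -120], "turn": [0, 0, 0]},
    {"grip": 0.6, "linear": [0, 0, -120], "turn": [0, 0, 0]},
    {"grip": 0.6, "linear": [0, 0, -120], "turn": [0, 0, 0]}
  ]
}}

```text
time: 18.92
eef_pos: [0.456, 0.2879, 0.3531]
eef_rot: [0.231, 0.97, 0.026, 0.065]
wrist_force: [-0.1, -0.1, -0.2]
gripper_width: 0.0544
grip_force: 0.0
```

```bash
cat > chk.py <<'E'
from h import *
s=snapshot("scene");W=world(s);save(s,"end%d.png"%(r.get_state()["time"]*100))
for n,c,h in[("A",(.5,.2945),(.03,.06)),("B",(.48,-.115),(.018,.026)),("C",(.548,.137),(.018,.026))]:
    w=W.reshape(-1,3);w=w[np.linalg.norm(w[:,:2]-c,axis=1)<.08]
    t=w[(w[:,2]>(.07 if n=="A" else .055))&(w[:,2]<.1)];b=w[(w[:,2]>h[0])&(w[:,2]<h[1])]
    A=np.c_[b[:,:2],np.ones(len(b))];k=np.linalg.lstsq(A,b[:,2],rcond=None)[0]
    print(n,"stem",t.mean(0).round(4),len(t),"base c",np.round(cv2.minEnclosingCircle(b[:,:2].astype(np.float32)),4) if 0 else b.mean(0).round(4),"slope deg",np.degrees(np.arctan(np.hypot(*k[:2]))).round(1))
E
python3 chk.py; ls pics
```

```text
A stem [0.5006 0.2901 0.0789] 126 base c [0.5131 0.2895 0.0403] slope deg 2.4
B stem [ 0.4872 -0.1133  0.0631] 113 base c [ 0.4906 -0.1126  0.0225] slope deg 0.5
C stem [0.5506 0.1334 0.0628] 116 base c [0.5539 0.1326 0.0223] slope deg 0.6
crop.png
end1897.png
place.png
scene.png
side.png
w1.png
```

{"method": "send_rows", "body": {
  "steps": [
    {"grip": 0.6, "linear": [0, 60, -10], "turn": [0, 0, 0]},
    {"grip": 0.6, "linear": [0, 100, -20], "turn": [0, 0, 0]},
    {"grip": 0.6, "linear": [0, 140, -30], "turn": [0, 0, 0]},
    {"grip": 0.6, "linear": [0, 140, -30], "turn": [0, 0, 0]},
    {"grip": 0.6, "linear": [0, 140, -30], "turn": [0, 0, 0]},
    {"grip": 0.6, "linear": [0, 140, -30], "turn": [0, 0, 0]},
    {"grip": 0.6, "linear": [0, 140, -30], "turn": [0, 0, 0]},
    {"grip": 0.6, "linear": [0, 140, -30], "turn": [0, 0, 0]}
  ]
}}

```text
time: 19.98
eef_pos: [0.5142, 0.412, 0.3939]
eef_rot: [0.231, 0.97, 0.026, 0.065]
wrist_force: [-0.0, -0.4, -0.7]
gripper_width: 0.0547
grip_force: 0.0
```

```bash
python3 chk.py; python3 -c "
from h import *
s=snapshot('side');save({'image':cv2.resize(s['image'][130:280,170:370],(800,600))},'fin.png')"
```

```text
A stem [0.5002 0.2903 0.0788] 123 base c [0.513  0.2895 0.0403] slope deg 2.6
B stem [ 0.4869 -0.1132  0.063 ] 111 base c [ 0.4905 -0.1126  0.0224] slope deg 0.2
C stem [0.5505 0.1335 0.0627] 114 base c [0.554  0.1326 0.0222] slope deg 0.7
```

View pics/fin.png

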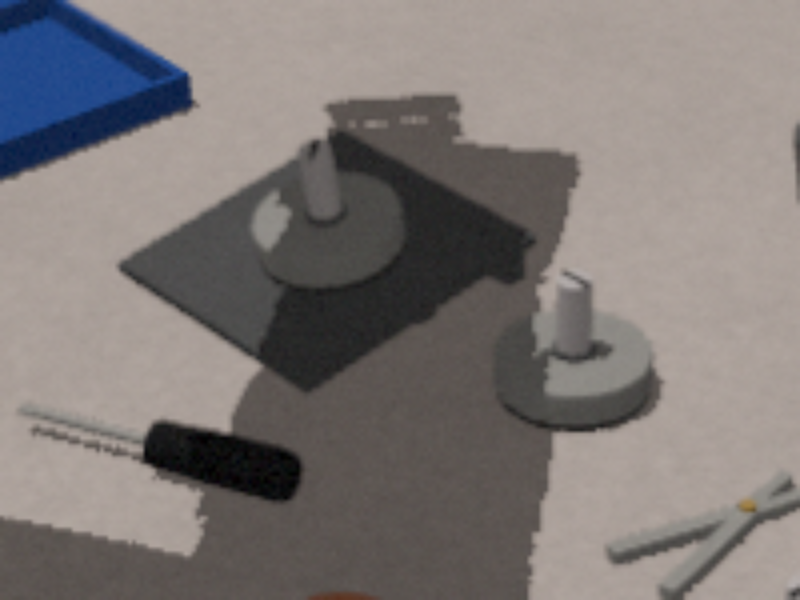

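The foot stands flat at the middle of the plate (325,225) and has not moved. The worn feet are upright on the bench.

```bash
python3 -c "
from station import r
print(r.sign_off())"
```

```text
the job is handed in; nothing more can be done
None
```

I handed the job in at about 20 s: the gripping foot (about 7 N of drag, against about 1 N for the other two) stands flat and still near the middle of the sloping stand, and both worn feet stand upright on the bench; the hand-in gave no verdict.

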